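# Hang up the glue pail and hold a sand core against the sprung stop

## Task

Clear the gluing fixture by hanging the empty glue pail by its red handle on the yellow hook, then stand the brown block core flat on the fixture's bed and press its end squarely and centrally against the sprung stop plate, until the plate's black pointers stand well inside the green band (about 9 N). Keep the core there, steadily pressed for a good two seconds, and finish while still holding it pressed, because I will glue and clamp it while you hold. Sand cores are brittle, so never tip this one over or drive the stop plate right to the end of its travel, and leave the ring core, glue bottle and clamp where they are.

Things in the scene. Friction and masses are not known exactly. Their poses are not given: they have to be found in the camera images.
- pail: Empty steel glue pail, round, 50 mm high, 60 mm wide at the foot, 72 at the rim, 0.18 kg; stands upright on the fixture's bed. A stiff red bail (8 mm round bar) rises at its own y = +-35 mm and crosses straight along y, its axis 116 mm up: about 60 mm high by 62 mm wide is free between rim and bar. Pinch the bar from above off its middle. Origin: centre of the underside.
- pail_crown (a point): Middle of the pail's straight crown bar, on the bar's axis; axes as the pail's.
- hook: Hook stand fixed to the bench, left or right of the fixture: yellow foot 90 mm across, 12 mm thick; 14 mm post; at its top a level yellow arm, 10 mm round bar, axis 190 mm up, running 92 mm along its own -x, then turned up to a tip at x = -100 mm, 210 mm high. Go over the tip along its +x, lower onto the arm: the bail bar's axis then is 199 mm up. Origin: under the post, on the bench.
- core: Brown sand core: block 110 mm long (own x), 56 wide (y), 40 high, with a half-round back of radius 19 mm lying along x on top and a collar of radius 22 mm in its middle (total height 62 mm); both ends alike; about 0.45 kg. Origin: centre of the underside. Starts on the bench on the other side of the fixture from the hook.
- fixture: Gluing fixture fixed to the bench: grey bed 230 mm long (own x), 130 wide (y), top 14 mm above the bench. Origin: under the bed's centre, on the bench. Its stop plate faces -x, front at x = 55 mm at rest; blue bracket 58 mm high behind, x = 99-115 mm. Scale passed by the plate's black pointers at both sides: white 0-10 mm of travel, green 10-20, red 20-30.
- stop_face (a point): On the aluminium stop plate of the fixture, 76 mm wide (y), 12 mm thick, from 15 to 61 mm above the bench. This point: centre of the lower edge of its front face, the face that the core is pressed on; its x points away from the core, in the pressing direction, as the fixture's x.
- stop (a joint): How far the stop plate is pushed back along the fixture's +x, m: 0 at rest, 0.03 at the end of its travel. A spring of 600 N/m pushes back: 6 N at 0.010, 9 N at 0.015 (the middle of the green band), 12 N at 0.020.
- ring_core: Bystander: brown ring core lying flat, 90 mm across, 26 mm high. Origin: centre of the underside.
- glue_bottle: Bystander: white glue bottle, 56 mm across, 150 mm high, standing. Origin: centre of the underside.
- clamp: Bystander: small blue screw clamp with steel screw lying flat, about 85 by 52 mm, 14 mm high. Origin: centre of the underside.

How it is judged:
By the outcome, as a careful person would: the job done as asked, in the order asked, and still so for the second after the job is handed in, while the arm keeps its last pose, push and grip.
It also fails if it takes over 70 s, if anything falls off the work surface, if the arm or the gripper's body presses on something with over 40 N, if the wrist force passes 120 N, or if a joint passes its speed limit or range.

## Robot

A 6-joint arm with a two-finger parallel gripper is mounted at the origin on the work surface. World frame = base frame: x ahead of the robot, y to its left, z up, the work surface at z = 0. Lengths are in m, angles in rad, forces in N, time in s.
With the tool pointing down it reaches from about 0.3 to 0.95 m from the base axis. Payload 3.1 kg.
Tool frame: the origin (TCP) lies at the very end of the fingers, on their centre line; the grasp point (between the pads) lies 19 mm behind it; z points along the fingers, y is the line along which they close (so a half turn about z gives the same grasp; the last joint's range is limited). The gripper opens to 85 mm and grips with 20 to 120 N. Pads are 22 mm wide; open, the fingers measure 114 mm over their backs; the gripper's body (76 mm by 85 mm) begins 54 mm behind the grasp point. The pads swing forward as they close: fully open they stand 13 mm farther back than shut.
Start: joints at [-1.323, 0.308, 1.634, -0, 1.2, -0.07], TCP at [0.195, -0.594, 0.231] pointing down, gripper open.
Joint ranges: [-3.06, 3.06], [-0.79, 1.96], [0.05, 2.63], [-1.19, 4.34], [0.05, 2.64], [-2.94, 2.94]. Speed limits (rad/s): [2.79, 2.79, 3.14, 3.14, 3.14, 3.14].

## Interface

Orientations are given as [roll, pitch, yaw] about the fixed x, y, z axes, in that order (R = Rz(yaw) Ry(pitch) Rx(roll)).
In Python, from cell import robot gives the robot as it stands.
- The arm moves only by the shell command python3 -m handwheel 'ROWS'. ROWS is a JSON object of lists of equal length, an entry for each row: "xyz": the shift along the tool's x, y, z as a fraction of full scale, a list of three; "angular": the turn, a rotation vector about the tool's x, y, z as a fraction of full scale, a list of three; "gripper": the opening, from -1 (shut) to 1 (fully open). A call has 1 to 12 rows; each row shifts and turns the commanded pose from where the row before left it, along the tool's axes as they then stand; what a row does not reach is not made up. Full scale, the value 1, is 3 cm for a shift and 0.15 rad for a turn. A row lasts 1/10 s, in which the tool goes at most 50 mm and 8.59 degrees, less where a joint would pass 70% of its speed; a pose out of reach is approached as far as the arm can. A call with a number of a shift or a turn outside -1 to 1 is refused whole. A call with a gripper value outside its range is refused whole. The fingers move at their own pace and stop on an object; the grip force is fixed at half the most. Time passes only in rows, so rows that do not move let the fingers close. It gives the time, the measured TCP pose, the force, the opening and the grip force at its end, in the units of the state.
- robot.sense(): the state, without advancing time (a new reading comes with each control period).
- robot.get_image(name): name is "side" or "top"; returns the picture (420x560x3 uint8, red, green, blue); there is no depth.
- robot.camera_params(name): a dict with "intrinsics" (3x3 intrinsics, pixels), "dist" ([k1, k2, p1, p2, k3] as OpenCV has them; the pictures are not rectified), "view" (4x4, takes a point from world to camera coordinates). Camera axes: x right, y down, z forward; pixel columns grow to the right and rows downward; lengths in m; the calibration is good to about 2 mm. A picture is of the moment at which its call begins. camera_params takes no time and is no camera call.
- robot.sign_off(): hands the job in; it is judged then, once.
Trained networks look in the newest picture that a camera, given by its name, has taken for a name from the list of things; names that differ only in an ending like _2 or _b are one class to them, and where a whole thing is asked for, a point or a joint stands for the part that bears it (a point fixed in the world has none). Each returns a list of dicts, best first, with "conf" (0 to 1); they miss things now and then, are a little off and sometimes report something else, mostly with a low value. They report only what shows in the picture. A call takes as long as a camera call.
- robot.find_in(camera, query): "location" ([column, row] as shares, 0 to 1, of the picture: columns of its width, rows of its height, amid what is visible of it).
- robot.trace(camera, query): "pixels" (420x560 bool, what is visible of it) and "location" ([column, row] as shares, 0 to 1, of the picture: columns of its width, rows of its height, amid what is visible of it).
- robot.landmark_of(camera, query): "location" ([column, row] as shares, 0 to 1, of the picture: columns of its width, rows of its height: a listed point, or the origin of a listed thing).
The state is a dict: "clock": time; "q": joint angles; "dq": joint speeds; "joint_efforts": joint torques, N m; "ee_pos": TCP position; "tool_rot": TCP orientation; "contact_force": force on the tool from outside, world axes, zero at the start; "ft_torque": the same for the moment, N m; "gripper_width": finger opening in m; "finger_force": force on a finger pad.
Only numpy, scipy, OpenCV 4.12 (cv2) and the standard library are available. Lean on these libraries where they do the work, as an engineer would, in place of code of your own. Each camera call takes 0.05 s, during which the arm holds its last target. There are 200 camera calls.

## Working session

There is one attempt and no reset: what is moved stays moved. The work goes in short steps, Python scripts to look and compute and a shell command to move; the robot and the scene stay as the last step left them, time stands still between calls to the robot, and variables do not carry over. Pictures are saved under pics/ and viewed, at most 11 in all, crops included, and the job is handed in when it is done.

```bash
mkdir -p pics; ls
python3 - <<'E'
from cell import robot
import cv2,numpy as np
ims=[robot.get_image(n) for n in("side","top")]
for n,i in zip(("side","top"),ims): cv2.imwrite(f"pics/{n}0.png",i[:,:,::-1])
print(robot.sense())
for n in("side","top"):
    p=robot.camera_params(n); print(n,np.round(p["intrinsics"],1).tolist(),p["dist"],np.round(p["view"],4).tolist())
    for q in["pail","pail_crown","hook","core","fixture","stop_face","ring_core","glue_bottle","clamp"]:
        print(q,[(round(d["conf"],2),(np.array(d["location"])*[560,420]).round(1).tolist()) for d in robot.landmark_of(n,q)[:2]])
E
```

```text
pics
{'clock': 0.1, 'q': array([-1.32269660e+00,  3.08946656e-01,  1.63507547e+00, -2.33170004e-06,
        1.19969559e+00, -6.96788056e-02]), 'dq': array([-0.00069597, -0.00384887, -0.00372635, -0.0008542 ,  0.0012684 ,
        0.00131825]), 'joint_efforts': array([-5.90504042e-04, -4.16408193e+01, -2.77643913e+01, -1.01156509e-04,
        4.05108382e-03,  1.75904722e-05]), 'ee_pos': array([ 0.19508595, -0.59297886,  0.2301363 ]), 'tool_rot': array([-3.13947260e+00, -1.45785637e-04,  3.17779226e-01]), 'contact_force': array([0.20614231, 0.10102671, 0.06382864]), 'ft_torque': array([-0.02206732,  0.06359954,  0.03564678]), 'finger_force': 0.0, 'gripper_width': 0.08547024625797003}
side [[451.3, 0.0, 289.2], [0.0, 451.3, 195.6], [0.0, 0.0, 1.0]] [-0.03767226  0.          0.          0.          0.        ] [[0.9475, -0.3197, 0.0038, -0.5923], [-0.162, -0.4902, -0.8564, 0.1854], [0.2757, 0.8109, -0.5162, 0.8093], [0.0, 0.0, 0.0, 1.0]]
pail [(0.89, [228.4, 253.5])]
pail_crown [(0.7, [224.2, 203.9])]
hook [(0.56, [222.1, 182.8])]
core [(0.8, [279.2, 368.6])]
fixture [(0.61, [242.1, 259.2]), (0.48, [316.6, 189.2])]
stop_face [(0.95, [264.4, 246.7])]
ring_core [(0.96, [373.5, 271.4])]
glue_bottle [(0.86, [320.8, 188.9])]
clamp [(0.96, [340.5, 222.0])]
top [[524.6, 0.0, 282.4], [0.0, 524.6, 216.7], [0.0, 0.0, 1.0]] [-0.06908777  0.          0.          0.          0.        ] [[0.0187, -0.9998, 0.0027, 0.0072], [-0.9968, -0.0189, -0.0778, 0.6309], [0.0778, -0.0013, -0.997, 1.2523], [0.0, 0.0, 0.0, 1.0]]
pail [(0.81, [306.5, 276.3])]
pail_crown [(0.59, [303.8, 278.5])]
hook [(0.78, [174.3, 255.4])]
core [(0.58, [418.9, 269.4])]
fixture [(0.61, [310.2, 266.9])]
stop_face [(0.75, [307.7, 246.8])]
ring_core [(0.79, [358.9, 171.8])]
glue_bottle [(0.81, [226.1, 163.9]), (0.42, [304.2, 277.5])]
clamp [(0.75, [283.9, 171.4])]
```

View pics/side0.png

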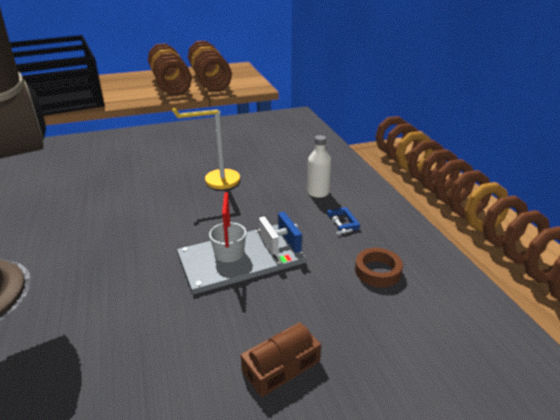

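View pics/top0.png

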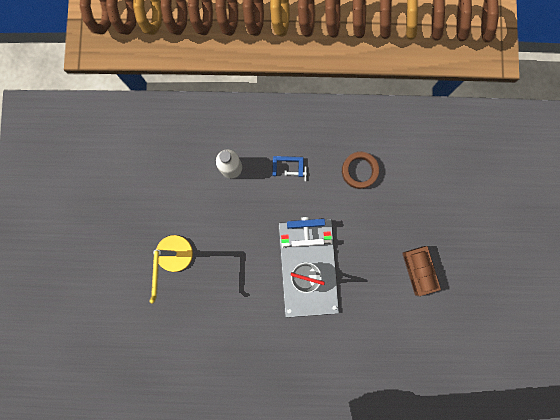

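The side view shows the pail on the bed with its bail near (227,200), the hook arm from (218,112) to its tip (176,108), and the core at (282,357). The top view shows the hook foot at (174,254) with its tip at (152,300), the bail crown from (291,273) to (324,284), the bed centre near (309,267), and the core at (422,271).

```bash
cat > h.py <<'E'
from cell import robot
import cv2,numpy as np
P={n:robot.camera_params(n) for n in("side","top")}
K={n:np.array(P[n]["intrinsics"]) for n in P}; D={n:np.array(P[n]["dist"]) for n in P}; V={n:np.array(P[n]["view"]) for n in P}
def und(n,uv): return cv2.undistortPoints(np.array(uv,float).reshape(-1,1,2),K[n],D[n]).reshape(-1,2)
def plane(n,uv,z):
    R,t=V[n][:3,:3],V[n][:3,3]; c=-R.T@t
    d=np.c_[und(n,uv),np.ones(len(und(n,uv)))]@R
    return c+d*((z-c[2])/d[:,2])[:,None]
def tri(s,t):
    X=cv2.triangulatePoints(V["side"][:3],V["top"][:3],und("side",s).T,und("top",t).T); return (X[:3]/X[3]).T
def proj(n,X): return cv2.projectPoints(np.array(X,float).reshape(-1,3),cv2.Rodrigues(V[n][:3,:3])[0],V[n][:3,3],K[n],D[n])[0].reshape(-1,2)
def hsv(n,img): return cv2.cvtColor(img,cv2.COLOR_RGB2HSV)
def red(img): h=cv2.cvtColor(img,cv2.COLOR_RGB2HSV); return ((h[...,0]<6)|(h[...,0]>174))&(h[...,1]>190)&(h[...,2]>130)
def yellow(img): h=cv2.cvtColor(img,cv2.COLOR_RGB2HSV); return (h[...,0]>20)&(h[...,0]<32)&(h[...,1]>150)&(h[...,2]>100)
E
python3 - <<'E'
from h import *
I={n:robot.get_image(n) for n in P}
np.set_printoptions(precision=4,suppress=True)
L={}
for q in["pail","pail_crown","hook","core","fixture","stop_face"]:
    L[q]=[np.array(robot.landmark_of(n,q)[0]["location"])*[560,420] for n in P]
    print(q,tri(L[q][0],L[q][1])[0])
def comps(m,lo,hi):
    y,x=np.nonzero(m); ok=(x>lo[0])&(x<hi[0])&(y>lo[1])&(y<hi[1]); return np.c_[x,y][ok].astype(np.float32)
r=comps(red(I["top"]),(285,262),(330,295)); print("red rect",cv2.minAreaRect(r),len(r))
b=cv2.boxPoints(cv2.minAreaRect(r)); print(plane("top",b,.13))
rs=comps(red(I["side"]),(210,180),(245,255)); print("side red",rs.min(0),rs.max(0),rs[rs[:,1].argsort()][:12].tolist())
y=comps(yellow(I["top"]),(140,230),(165,310)); print("arm",cv2.minAreaRect(y)); print(plane("top",cv2.boxPoints(cv2.minAreaRect(y)),.19))
f=comps(yellow(I["top"]),(157,230),(200,280)); print("foot",cv2.minEnclosingCircle(f),plane("top",cv2.minEnclosingCircle(f)[0],.012))
print("tip/elbow tri",tri((176,109),(152,300)),tri((218,113),(157,254)))
for q in("core","fixture"):
    m=robot.trace("top",q)[0]["pixels"]; yy,xx=np.nonzero(m); pts=np.c_[xx,yy].astype(np.float32)
    bx=cv2.boxPoints(cv2.minAreaRect(pts)); w=plane("top",bx,.014 if q=="fixture" else .04); print(q,bx.tolist(),w,np.linalg.norm(np.diff(w,axis=0),axis=1),w.mean(0))
for n,c in(("top",(270,205,350,330)),("side",(170,180,310,290))):
    cv2.imwrite(f"pics/{n}1.png",cv2.resize(I[n][c[1]:c[3],c[0]:c[2],::-1],None,fx=5 if n=="side" else 4.5,fy=5 if n=="side" else 4.5,interpolation=cv2.INTER_CUBIC))
E
```

```text
pail [ 0.4861 -0.039   0.0221]
pail_crown [ 0.4856 -0.0336  0.1254]
hook [ 0.5381  0.2853 -0.0026]
core [ 0.5028 -0.3155 -0.0061]
fixture [ 0.5085 -0.046  -0.0054]
stop_face [ 0.5037 -0.2633  0.1906]
red rect ((306.9999694824219, 278.5), (33.77298355102539, 3.1579067707061768), 15.422160148620605) 93
[[ 0.4921 -0.0008  0.13  ]
 [ 0.4988 -0.0025  0.13  ]
 [ 0.4803 -0.075   0.13  ]
 [ 0.4736 -0.0732  0.13  ]]
side red [223. 192.] [227. 242.] [[226.0, 192.0], [225.0, 193.0], [226.0, 193.0], [227.0, 193.0], [225.0, 194.0], [226.0, 194.0], [227.0, 194.0], [225.0, 195.0], [226.0, 195.0], [227.0, 195.0], [225.0, 196.0], [226.0, 196.0]]
arm ((158.26641845703125, 270.0697021484375), (11.04535961151123, 64.91412353515625), 5.19442892074585)
[[0.4328 0.2946 0.19  ]
 [0.569  0.2868 0.19  ]
 [0.5674 0.2633 0.19  ]
 [0.4313 0.2712 0.19  ]]
foot ((173.03807067871094, 252.96954345703125), 18.076427459716797) [[0.5374 0.2854 0.012 ]]
tip/elbow tri [[0.4393 0.2859 0.2071]] [[0.5357 0.2833 0.1864]]
core [[401.0085754394531, 250.8309783935547], [427.9828186035156, 243.33811950683594], [441.0630187988281, 290.42694091796875], [414.0887756347656, 297.9197998046875]] [[ 0.5526 -0.2675  0.04  ]
 [ 0.5717 -0.333   0.04  ]
 [ 0.4593 -0.3648  0.04  ]
 [ 0.4406 -0.2995  0.04  ]] [0.0682 0.1168 0.0679] [ 0.506  -0.3162  0.04  ]
fixture [[277.94439697265625, 218.9065399169922], [331.05029296875, 215.02073669433594], [338.2236328125, 313.05682373046875], [285.11773681640625, 316.942626953125]] [[ 0.6259  0.0298  0.014 ]
 [ 0.6379 -0.1004  0.014 ]
 [ 0.3995 -0.1209  0.014 ]
 [ 0.3879  0.0079  0.014 ]] [0.1308 0.2393 0.1293] [ 0.5128 -0.0459  0.014 ]
```

```bash
python3 -m handwheel '{"xyz":[[0.5,-0.5,0],[0.97,-0.92,0],[0.97,-0.92,0],[0.97,-0.92,0],[0.97,-0.92,0],[0.97,-0.92,0],[0.97,-0.92,0],[0.97,-0.92,0],[0.97,-0.92,0],[0.97,-0.92,0],[0.97,-0.92,0],[0.97,-0.92,0]],"angular":[[0,0,0],[0,0,0],[0,0,0],[0,0,0],[0,0,0],[0,0,0],[0,0,0],[0,0,0],[0,0,0],[0,0,0],[0,0,0],[0,0,0]],"gripper":[1,1,1,1,1,1,1,1,1,1,1,1]}'
python3 -m handwheel '{"xyz":[[0.97,-0.92,0],[0.97,-0.92,0],[0.97,-0.92,0],[0.5,-0.5,0],[0,0,0],[0,0,0],[0,0,0],[0,0,0],[0,0,0],[0,0,0],[0,0,0],[0,0,0]],"angular":[[0,0,0],[0,0,0],[0,0,0],[0,0,-0.95],[0,0,-0.95],[0,0,-0.95],[0,0,-0.95],[0,0,-0.95],[0,0,-0.95],[0,0,-0.95],[0,0,0],[0,0,0]],"gripper":[1,1,1,1,1,1,1,1,1,1,1,1]}'
```

```text
clock: 3.0
ee_pos: [0.4147, -0.1849, 0.2316]
tool_rot: [3.141, -0.001, 0.318]
contact_force: [0.1, -0.7, -0.4]
gripper_width: 0.0854
finger_force: 0.0
clock: 4.2
ee_pos: [0.4807, -0.0615, 0.2314]
tool_rot: [3.141, -0.0, 1.312]
contact_force: [0.4, 0.6, -0.2]
gripper_width: 0.0853
finger_force: 0.0
```

```bash
python3 -m handwheel '{"xyz":[[0,0,0.5],[0,0,1],[0,0,1],[0,0,1],[0,0,0.5],[0,0,0],[0,0,0],[0,0,0],[0,0,0],[0,0,0],[0,0,0],[0,0,0]],"angular":[[0,0,0],[0,0,0],[0,0,0],[0,0,0],[0,0,0],[0,0,0],[0,0,0],[0,0,0],[0,0,0],[0,0,0],[0,0,0],[0,0,0]],"gripper":[1,1,1,1,1,1,-0.3,-0.6,-1,-1,-1,-1]}'
python3 -m handwheel '{"xyz":[[0,0,0],[0,0,0],[0,0,0],[0,0,0],[0,0,0]],"angular":[[0,0,0],[0,0,0],[0,0,0],[0,0,0],[0,0,0]],"gripper":[-1,-1,-1,-1,-1]}'
python3 - <<'E'
from h import *
for n,c in(("top",(260,200,360,330)),("side",(160,130,320,290))):
    i=robot.get_image(n)
    cv2.imwrite(f"pics/{n}2.png",cv2.resize(i[c[1]:c[3],c[0]:c[2],::-1],None,fx=3.5,fy=3.5,interpolation=cv2.INTER_CUBIC))
a=cv2.imread("pics/top2.png");b=cv2.imread("pics/side2.png")
a=cv2.resize(a,(350,455));b=b[:455]; b=cv2.resize(b,(440,455*440//b.shape[1])); b=cv2.copyMakeBorder(b,0,455-b.shape[0],0,0,cv2.BORDER_CONSTANT); cv2.imwrite("pics/both2.png",np.hstack([a,b]))
E
```

```text
clock: 5.4
ee_pos: [0.4808, -0.0616, 0.1119]
tool_rot: [3.141, 0.0, 1.315]
contact_force: [-0.8, 0.3, 3.9]
gripper_width: 0.006
finger_force: 58.2
clock: 5.9
ee_pos: [0.4808, -0.0616, 0.1119]
tool_rot: [3.141, 0.0, 1.315]
contact_force: [-1.3, -0.1, 5.7]
gripper_width: 0.0057
finger_force: 58.3
```

View pics/both2.png

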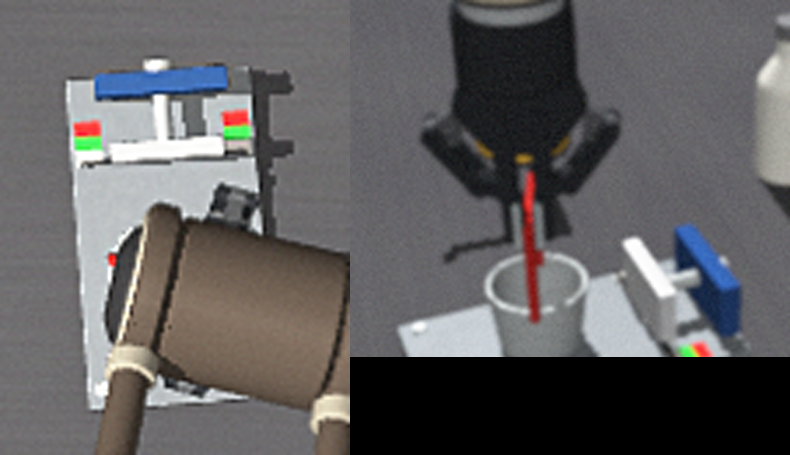

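The crown bar is between the finger pads: in the side crop the red bar runs into the fingers at about (530,175), and the stop plate is clear. I'll lift now.

```bash
python3 -m handwheel '{"xyz":[[0,0,-0.2],[0,0,-0.3],[0,0,-0.5],[0,0,-0.6],[0,0,-0.6],[0,0,-0.6],[0,0,-0.6],[0,0,-0.5],[0,0,-0.3],[0,0,-0.2],[0,0,0],[0,0,0]],"angular":[[0,0,0],[0,0,0],[0,0,0],[0,0,0],[0,0,0],[0,0,0],[0,0,0],[0,0,0],[0,0,0],[0,0,0],[0,0,0],[0,0,0]],"gripper":[-1,-1,-1,-1,-1,-1,-1,-1,-1,-1,-1,-1]}'
python3 - <<'E'
from h import *
i=robot.get_image("side"); c=(160,60,320,260)
cv2.imwrite("pics/side3.png",cv2.resize(i[c[1]:c[3],c[0]:c[2],::-1],None,fx=3,fy=3,interpolation=cv2.INTER_CUBIC))
E
```

```text
clock: 7.2
ee_pos: [0.4802, -0.0614, 0.2426]
tool_rot: [-3.14, 0.0, 1.315]
contact_force: [-0.3, 0.3, -2.3]
gripper_width: 0.0061
finger_force: 58.2
```

View pics/side3.png

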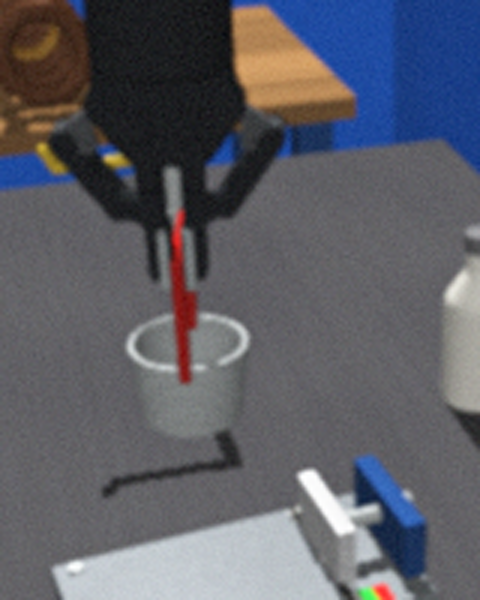

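The pail hangs upright from the fingers and clear of the bed, at about (188,370) in the crop. Next I'll carry it to a point in front of the hook tip.

```bash
python3 -m handwheel '{"xyz":[[0.45,-0.32,0],[0.72,-0.5,0],[0.9,-0.63,0],[0.9,-0.63,0],[0.9,-0.63,0],[0.9,-0.63,0],[0.9,-0.63,0],[0.9,-0.63,0],[0.9,-0.63,0],[0.9,-0.63,0],[0.72,-0.5,0],[0.3,-0.21,0]],"angular":[[0,0,0],[0,0,0],[0,0,0],[0,0,0],[0,0,0],[0,0,0],[0,0,0],[0,0,0],[0,0,0],[0,0,0],[0,0,0],[0,0,0]],"gripper":[-1,-1,-1,-1,-1,-1,-1,-1,-1,-1,-1,-1]}'
python3 -m handwheel '{"xyz":[[0,0,0.1],[0,0,0.2],[0,0,0.3],[0,0,0.2],[0,0,0.1],[0,0,0],[0,0,0],[0,0,0],[0,0,0]],"angular":[[0,0,-0.2],[0,0,-0.4],[0,0,-0.4],[0,0,-0.37],[0,0,-0.2],[0,0,0],[0,0,0],[0,0,0],[0,0,0]],"gripper":[-1,-1,-1,-1,-1,-1,-1,-1,-1]}'
python3 - <<'E'
from h import *
i=robot.get_image("side"); t=robot.get_image("top")
a=cv2.resize(i[60:260,110:270,::-1],None,fx=2.4,fy=2.4,interpolation=cv2.INTER_CUBIC);b=cv2.resize(t[220:380,110:270,::-1],None,fx=2.4,fy=2.4,interpolation=cv2.INTER_CUBIC)
b=cv2.copyMakeBorder(b,0,a.shape[0]-b.shape[0],0,0,cv2.BORDER_CONSTANT)
cv2.imwrite("pics/both4.png",np.hstack([a,b]))
E
```

```text
clock: 8.45
ee_pos: [0.3591, 0.2628, 0.2427]
tool_rot: [-3.14, 0.0, 1.318]
contact_force: [0.8, 0.9, -1.8]
gripper_width: 0.0061
finger_force: 58.2
clock: 9.35
ee_pos: [0.3613, 0.2609, 0.2165]
tool_rot: [3.141, -0.0, 1.55]
contact_force: [1.0, 0.6, -2.9]
gripper_width: 0.006
finger_force: 58.2
```

View pics/both4.png

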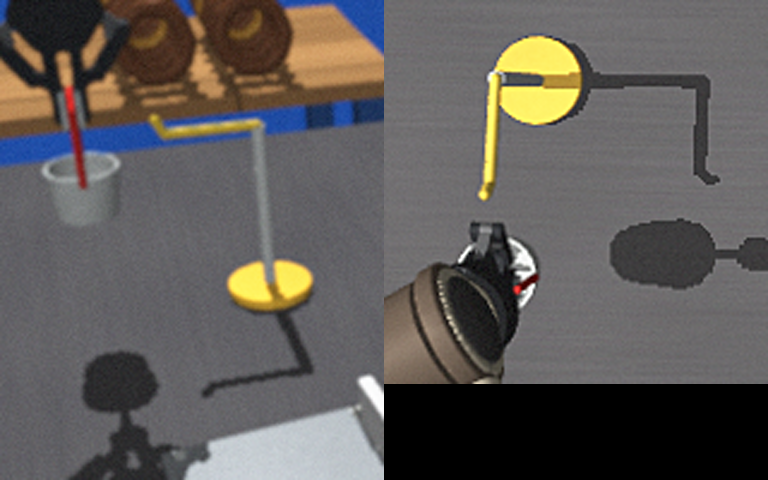

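The pail is in front of the hook tip. In the side crop the bail is at (75,130) and the tip at (155,120). In the top crop the rim centre is at about (500,270) and the tip at (485,193). I'll check this numerically.

Run:
```python
from h import *
np.set_printoptions(precision=4,suppress=True)
I={n:robot.get_image(n) for n in P}
tip=plane("top",[(152.1,300.4)],.207);el=plane("top",[(156.3,252.5)],.19); print("tip,elbow",tip,el, tri((175.5,109),(152.1,300.4)))
for n in P:
    y,x=np.nonzero(red(I[n])); ok=(x<200)&((y<380) if n=="top" else (y<150))
    x,y=x[ok],y[ok]; print(n,len(x),x.min(),x.max(),y.min(),y.max(),[(r,x[y==r].mean().round(1)) for r in range(y.min(),y.max()+1,4) if (y==r).any()])
def pail(c,yaw,s):
    R=cv2.Rodrigues(np.array([0,0,yaw]))[0]; return (R@np.array(s).T).T+c
S=[(0,-.035,0),(0,.035,0),(0,-.035,-.066),(0,.035,-.066),(0,0,0)]
m=pail(np.array([.3613,.285,.2345]),-.02,S)
for n in P: print(n,proj(n,m).round(1).tolist())
for n in P:
    tr=robot.trace(n,"pail"); l=robot.landmark_of(n,"pail_crown"); l2=robot.landmark_of(n,"pail")
    print(n,[(d["conf"],(np.array(d["location"])*[560,420]).round(1)) for d in l[:1]+l2[:1]])
    if tr:
        y,x=np.nonzero(tr[0]["pixels"]); print("trace",x.min(),x.max(),y.min(),y.max())
    a=np.linspace(0,2*np.pi,60); rim=np.c_[.036*np.cos(a),.036*np.sin(a),-.066+0*a]; p=proj(n,pail(np.array([.3613,.285,.2345]),0,rim)); print("rim exp",p.min(0),p.max(0))
```

```text
tip,elbow [[0.4375 0.2858 0.207 ]] [[0.5368 0.2844 0.19  ]] [[0.4383 0.2856 0.2073]]
side 27 138 144 97 134 [(97, np.float64(138.5)), (101, np.float64(138.5)), (105, np.float64(139.5)), (125, np.float64(142.0))]
top 7 164 166 339 341 [(339, np.float64(165.5))]
side [[139.8, 106.6], [139.0, 96.7], [144.5, 134.3], [143.5, 123.2], [139.4, 101.5]]
top [[165.2, 340.4], [130.8, 338.7], [172.0, 335.6], [139.5, 334.0], [148.0, 339.6]]
side [(0.64, array([139.9, 102.9])), (0.8, array([143.6, 148.9]))]Traceback (most recent call last):
  File "<stdin>", line 18, in <module>
  File "<stdin>", line 9, in pail
cv2.error: OpenCV(4.12.0) /io/opencv/modules/calib3d/src/calibration_base.cpp:151: error: (-210:Unsupported format or combination of formats) The matrices must have 32f or 64f data type in function 'Rodrigues'
```

The measured bail matches the model to within a pixel, so I'll go over the tip and lower the pail.

```bash
python3 -m handwheel '{"xyz":[[0,0.2,0],[0,0.4,0],[0,0.5,0],[0,0.5,0],[0,0.5,0],[0,0.5,0],[0,0.5,0],[0,0.5,0],[0,0.3,0],[0,0.1,0],[0,0,0],[0,0,0]],"angular":[[0,0,0],[0,0,0],[0,0,0],[0,0,0],[0,0,0],[0,0,0],[0,0,0],[0,0,0],[0,0,0],[0,0,0],[0,0,0],[0,0,0]],"gripper":[-1,-1,-1,-1,-1,-1,-1,-1,-1,-1,-1,-1]}'
python3 -m handwheel '{"xyz":[[0,0,0.1],[0,0,0.2],[0,0,0.2],[0,0,0.2],[0,0,0.15],[0,0,0.1],[0,0,0.1],[0,0,0.05],[0,0,0.03],[0,0,0],[0,0,0],[0,0,0]],"angular":[[0,0,0],[0,0,0],[0,0,0],[0,0,0],[0,0,0],[0,0,0],[0,0,0],[0,0,0],[0,0,0],[0,0,0],[0,0,0],[0,0,0]],"gripper":[-1,-1,-1,-1,-1,-1,-1,-1,-1,-1,-1,-1]}'
```

```text
clock: 10.9
ee_pos: [0.4805, 0.2584, 0.2161]
tool_rot: [-3.141, 0.0, 1.551]
contact_force: [0.3, -0.0, -2.5]
gripper_width: 0.0061
finger_force: 58.2
clock: 12.1
ee_pos: [0.4813, 0.2586, 0.1826]
tool_rot: [3.141, -0.0, 1.551]
contact_force: [-0.3, -0.5, -2.4]
gripper_width: 0.0058
finger_force: 58.2
```

```bash
python3 -m handwheel '{"xyz":[[0,0,0.05],[0,0,0],[0,0,0]],"angular":[[0,0,0],[0,0,0],[0,0,0]],"gripper":[-1,-1,-1]}'
python3 -m handwheel '{"xyz":[[0,0,0.04],[0,0,0],[0,0,0]],"angular":[[0,0,0],[0,0,0],[0,0,0]],"gripper":[-1,-1,-1]}'
```

```text
clock: 12.4
ee_pos: [0.4811, 0.2585, 0.1809]
tool_rot: [3.142, -0.0, 1.551]
contact_force: [-0.2, 1.0, -2.4]
gripper_width: 0.0062
finger_force: 58.2
clock: 12.7
ee_pos: [0.4813, 0.2585, 0.1803]
tool_rot: [3.141, -0.0, 1.551]
contact_force: [-0.5, -1.6, 3.0]
gripper_width: 0.0057
finger_force: 58.9
```

```bash
python3 -m handwheel '{"xyz":[[0,0,0],[0,0,0],[0,0,0],[0,0,0],[0,0,0],[0,0,0],[0,0,0],[0,0,0]],"angular":[[0,0,0],[0,0,0],[0,0,0],[0,0,0],[0,0,0],[0,0,0],[0,0,0],[0,0,0]],"gripper":[-0.85,-0.75,-0.65,-0.5,-0.3,-0.3,-0.3,-0.3]}'
python3 - <<'E'
from h import *
i=robot.get_image("side"); t=robot.get_image("top")
a=cv2.resize(i[60:260,140:300,::-1],None,fx=2.4,fy=2.4,interpolation=cv2.INTER_CUBIC);b=cv2.resize(t[200:360,110:270,::-1],None,fx=2.4,fy=2.4,interpolation=cv2.INTER_CUBIC)
b=cv2.copyMakeBorder(b,0,a.shape[0]-b.shape[0],0,0,cv2.BORDER_CONSTANT)
cv2.imwrite("pics/both5.png",np.hstack([a,b]))
E
```

```text
clock: 13.5
ee_pos: [0.4811, 0.2585, 0.1796]
tool_rot: [-3.142, 0.0, 1.551]
contact_force: [-0.8, -0.1, -1.0]
gripper_width: 0.0298
finger_force: 0.0
```

View pics/both5.png

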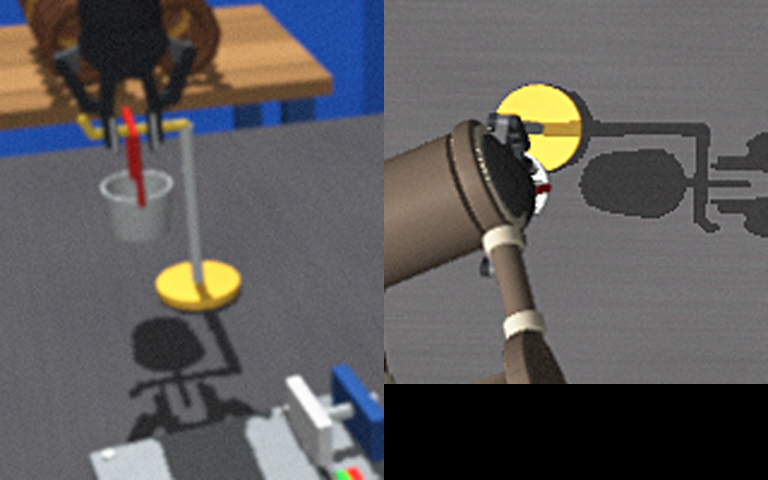

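The bail rests on the arm at crop (130,125), between the open fingers. I'll rise and go to the core.

```bash
python3 -m handwheel '{"xyz":[[0,0,-0.1],[0,0,-0.2],[0,0,-0.3],[0,0,-0.5],[0,0,-0.8],[0,0,-0.9],[0,0,-0.4],[-0.3,0,0],[-0.6,0.06,0],[-0.9,0.06,0],[-0.95,0.06,0],[-0.95,0.06,0]],"angular":[[0,0,0],[0,0,0],[0,0,0],[0,0,0],[0,0,0],[0,0,0],[0,0,0],[0,0,0],[0,0,0],[0,0,0],[0,0,0],[0,0,0]],"gripper":[-0.3,-0.3,-0.3,-0.3,-0.3,-0.3,-0.3,-0.3,0,0.5,1,1]}'
python3 -m handwheel '{"xyz":[[-0.95,0.06,0],[-0.95,0.06,0],[-0.95,0.06,0],[-0.95,0.06,0],[-0.95,0.06,0],[-0.95,0.06,0],[-0.95,0.06,0],[-0.95,0.06,0],[-0.95,0.06,0],[-0.95,0.06,0],[-0.95,0.06,0],[-0.95,0.06,0]],"angular":[[0,0,0],[0,0,0],[0,0,0],[0,0,0],[0,0,0],[0,0,0],[0,0,0],[0,0,0],[0,0,0],[0,0,0],[0,0,0],[0,0,0]],"gripper":[1,1,1,1,1,1,1,1,1,1,1,1]}'
python3 -m handwheel '{"xyz":[[-0.95,0.06,0],[-0.95,0.06,0],[-0.95,0.06,0],[0,0,0],[0,0,0],[0,0,0],[0,0,0],[0,0,0],[0,0,0],[0,0,0],[0,0,0],[0,0,0]],"angular":[[0,0,0.2],[0,0,0.85],[0,0,0.95],[0,0,0.95],[0,0,0.95],[0,0,0.95],[0,0,0.95],[0,0,0.95],[0,0,0.95],[0,0,0.8],[0,0,0],[0,0,0]],"gripper":[1,1,1,1,1,1,1,1,1,1,1,1]}'
python3 - <<'E'
from h import *
i=robot.get_image("side"); t=robot.get_image("top")
b=cv2.resize(t[225:325,370:470,::-1],None,fx=4,fy=4,interpolation=cv2.INTER_CUBIC)
a=cv2.resize(i[80:400,150:350,::-1],(375,600))
b=cv2.copyMakeBorder(b,0,a.shape[0]-b.shape[0],0,0,cv2.BORDER_CONSTANT)
cv2.imwrite("pics/both6.png",np.hstack([a,b]))
E
```

```text
clock: 14.8
ee_pos: [0.4849, 0.1457, 0.2741]
tool_rot: [-3.139, 0.001, 1.551]
contact_force: [-0.2, 0.5, 0.6]
gripper_width: 0.0834
finger_force: 0.0
clock: 16.0
ee_pos: [0.4994, -0.1962, 0.2741]
tool_rot: [-3.139, -0.001, 1.55]
contact_force: [0.0, -0.8, 0.3]
gripper_width: 0.0855
finger_force: 0.0
clock: 17.2
ee_pos: [0.4983, -0.2804, 0.2746]
tool_rot: [-3.14, 0.001, 0.278]
contact_force: [-0.1, 0.3, -0.6]
gripper_width: 0.0853
finger_force: 0.0
```

View pics/both6.png

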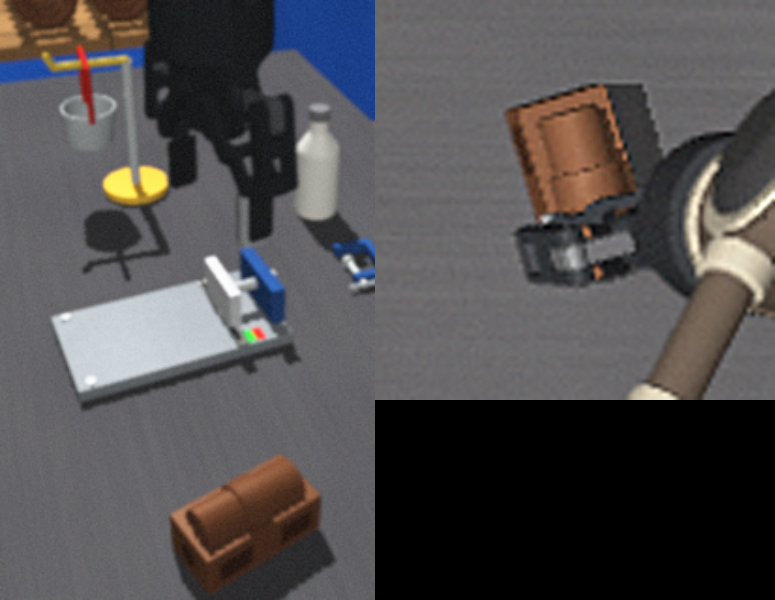

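The pail hangs on the hook, at about (88,95) in the left part, and the bed is clear. The core stands at about (245,525). I'll refine the core and fixture poses by fitting silhouettes.

```bash
cat > fit.py <<'E'
from h import *
from scipy.optimize import minimize
def box(x0,x1,y0,y1,z0,z1): return np.array([(x,y,z) for x in(x0,x1) for y in(y0,y1) for z in(z0,z1)],float)
a=np.linspace(0,np.pi,13)
def cyl(x0,x1,r): return np.array([(x,r*np.cos(t),.04+r*np.sin(t)) for x in(x0,x1) for t in a])
CORE=[box(-.055,.055,-.028,.028,0,.04),cyl(-.055,.055,.019),cyl(-.011,.011,.022)]
def fixm(s=0): return [box(-.115,.115,-.065,.065,0,.014),box(.099,.115,-.045,.045,.014,.058),box(.055+s,.067+s,-.038,.038,.015,.061)]
def sil(n,parts,p,z0=0,S=4):
    R=np.array([[np.cos(p[2]),-np.sin(p[2]),0],[np.sin(p[2]),np.cos(p[2]),0],[0,0,1]]); m=np.zeros((420*S,560*S),np.uint8)
    for q in parts:
        u=proj(n,q@R.T+[p[0],p[1],z0]); cv2.fillConvexPoly(m,np.round(cv2.convexHull(((u+.5)*S-.5).astype(np.float32))).astype(np.int32),1)
    return cv2.resize(m.astype(np.float32),(560,420),interpolation=cv2.INTER_AREA)
def fit(masks,parts,p0,z0=0):
    f=lambda p:sum(np.abs(sil(n,parts,p,z0)-m).sum()/m.sum() for n,m in masks.items())
    r=minimize(f,p0,method="Nelder-Mead",options=dict(initial_simplex=[np.add(p0,d) for d in([0,0,0],[.006,0,0],[0,.006,0],[0,0,.06])],xatol=1e-4,fatol=1e-4)); return r.x,r.fun
E
python3 - <<'E'
from fit import *
np.set_printoptions(precision=4,suppress=True)
bx={"side":(235,310,330,400),"top":(395,240,450,305)}
M={}
for n in P:
    i=cv2.imread(f"pics/{n}0.png"); h=cv2.cvtColor(i,cv2.COLOR_BGR2HSV); m=((h[...,0]<16)&(h[...,1]>90)).astype(np.uint8)
    k=np.zeros_like(m); x0,y0,x1,y1=bx[n]; k[y0:y1,x0:x1]=1; m=cv2.morphologyEx(m*k,cv2.MORPH_CLOSE,np.ones((5,5),np.uint8)); M[n]=m.astype(np.float32); print(n,m.sum())
for ks in(["side","top"],["side"],["top"]): print("core",ks,fit({n:M[n] for n in ks},CORE,[.504,-.318,.276]))
I={n:robot.get_image(n) for n in P}; F={}
for n in P:
    t=robot.trace(n,"fixture"); F[n]=t[0]["pixels"].astype(np.float32); print(n,t[0]["conf"],F[n].sum())
for ks in(["side","top"],["side"],["top"]): print("fix",ks,fit({n:F[n] for n in ks},fixm(),[.508,-.046,.088]))
E
```

```text
side 3453
top 1197
core ['side', 'top'] (array([ 0.5051, -0.3209,  0.3151]), np.float64(0.16276481747627258))
core ['side'] (array([ 0.5038, -0.3202,  0.3025]), np.float64(0.08990370482206345))
core ['top'] (array([ 0.5058, -0.3212,  0.3107]), np.float64(0.06657268106937408))
side 0.69 5780.0
top 0.89 5051.0
fix ['side', 'top'] (array([ 0.5065, -0.0469,  0.0899]), np.float64(0.06794552505016327))
fix ['side'] (array([ 0.5064, -0.0469,  0.0906]), np.float64(0.030352508649230003))
fix ['top'] (array([ 0.5081, -0.0466,  0.0884]), np.float64(0.027506928890943527))
```

```bash
python3 -m handwheel '{"xyz":[[-0.07,0.65,0],[-0.08,0.7,0],[0,0,0.5],[0,0,1],[0,0,1],[0,0,1],[0,0,1],[0,0,1],[0,0,1],[0,0,1],[0,0,0.6],[0,0,0]],"angular":[[0,0,0],[0,0,0],[0,0,-0.21],[0,0,0],[0,0,0],[0,0,0],[0,0,0],[0,0,0],[0,0,0],[0,0,0],[0,0,0],[0,0,0]],"gripper":[1,1,1,1,1,1,1,1,1,1,1,1]}'
```

```text
clock: 18.7
ee_pos: [0.5036, -0.3199, 0.0291]
tool_rot: [-3.136, 0.004, 0.307]
contact_force: [-0.3, 0.1, -1.0]
gripper_width: 0.0855
finger_force: 0.0
```

```bash
python3 -m handwheel '{"xyz":[[0.03,0,0.3],[0,0,0.3],[0,0,0.15],[0,0,0],[0,0,0],[0,0,0],[0,0,0],[0,0,0],[0,0,0],[0,0,0],[0,0,0]],"angular":[[0,0,0],[0,0,0],[0,0,0],[0,0,0],[0,0,0],[0,0,0],[0,0,0],[0,0,0],[0,0,0],[0,0,0],[0,0,0]],"gripper":[1,1,1,1,0.7,0.5,0.4,0.3,0.2,-1,-1]}'
```

```text
clock: 19.8
ee_pos: [0.5073, -0.3208, 0.011]
tool_rot: [3.141, -0.001, 0.307]
contact_force: [-0.9, 0.3, 5.4]
gripper_width: 0.0549
finger_force: 66.1
```

```bash
python3 -m handwheel '{"xyz":[[0,0,0],[0,0,0],[0,0,0]],"angular":[[0,0,0],[0,0,0],[0,0,0]],"gripper":[-1,-1,-1]}'
```

```text
clock: 20.1
ee_pos: [0.5073, -0.3208, 0.0111]
tool_rot: [3.141, -0.001, 0.307]
contact_force: [-0.7, 0.1, 6.5]
gripper_width: 0.0549
finger_force: 66.1
```

```bash
python3 -m handwheel '{"xyz":[[0,0,-0.1],[0,0,-0.2],[0,0,-0.4],[0,0,-0.6],[0,0,-0.7],[0,0,-0.7],[0,0,-0.5],[0,0,-0.2],[0,0,0],[0,0,0]],"angular":[[0,0,0],[0,0,0],[0,0,0],[0,0,0],[0,0,0],[0,0,0],[0,0,0],[0,0,0],[0,0,0],[0,0,0]],"gripper":[-1,-1,-1,-1,-1,-1,-1,-1,-1,-1]}'
python3 -m handwheel '{"xyz":[[0.06,-0.25,0],[0.12,-0.5,0],[0.2,-0.84,0],[0.22,-0.9,0],[0.22,-0.9,0],[0.22,-0.9,0],[0.22,-0.9,0],[0.22,-0.9,0],[0.22,-0.9,0],[0.22,-0.9,0],[0.12,-0.6,0],[0.06,-0.35,0]],"angular":[[0,0,0],[0,0,0],[0,0,0],[0,0,0],[0,0,0],[0,0,0],[0,0,0],[0,0,0],[0,0,0],[0,0,0],[0,0,0],[0,0,0]],"gripper":[-1,-1,-1,-1,-1,-1,-1,-1,-1,-1,-1,-1]}'
python3 -m handwheel '{"xyz":[[0,0,0],[0,0,0],[0,0,0],[0,0,0],[0,0,0],[0,0,0],[0,0,0]],"angular":[[0,0,0.2],[0,0,0.4],[0,0,0.4],[0,0,0.3],[0,0,0.15],[0,0,0],[0,0,0]],"gripper":[-1,-1,-1,-1,-1,-1,-1]}'
```

```text
clock: 21.1
ee_pos: [0.506, -0.3199, 0.1113]
tool_rot: [-3.14, 0.001, 0.307]
contact_force: [-0.8, 0.4, -5.4]
gripper_width: 0.0549
finger_force: 65.2
clock: 22.3
ee_pos: [0.485, -0.046, 0.1115]
tool_rot: [-3.14, 0.002, 0.309]
contact_force: [-0.0, -0.7, -5.6]
gripper_width: 0.0547
finger_force: 65.1
clock: 23.0
ee_pos: [0.4864, -0.0485, 0.1121]
tool_rot: [-3.142, 0.0, 0.09]
contact_force: [-0.6, 0.1, -5.9]
gripper_width: 0.055
finger_force: 65.1
```

```bash
python3 -m handwheel '{"xyz":[[0,0,0.2],[0,0,0.4],[0,0,0.5],[0,0,0.5],[0,0,0.4],[0,0,0.3],[0,0,0.2],[0,0,0.1],[0,0,0.05],[0,0,0],[0,0,0],[0,0,0]],"angular":[[0,0,0],[0,0,0],[0,0,0],[0,0,0],[0,0,0],[0,0,0],[0,0,0],[0,0,0],[0,0,0],[0,0,0],[0,0,0],[0,0,0]],"gripper":[-1,-1,-1,-1,-1,-1,-1,-1,-1,-1,-1,-1]}'
python3 - <<'E'
from fit import *
np.set_printoptions(precision=4,suppress=True)
I={n:robot.get_image(n) for n in P}; s=robot.sense(); print(s["ee_pos"])
F={n:robot.trace(n,"fixture") for n in P}
a=cv2.resize(I["side"][170:310,160:330,::-1],None,fx=4.4,fy=4.2,interpolation=cv2.INTER_CUBIC)
cv2.imwrite("pics/side7.png",a)
h=cv2.cvtColor(I["side"],cv2.COLOR_RGB2HSV); m=((h[...,0]<16)&(h[...,1]>90)); m[:170]=0;m[310:]=0;m[:,:170]=0;m[:,320:]=0
y,x=np.nonzero(m); print("core px",x.min(),x.max(),y.min(),y.max())
for dz in(.014,.02): 
    e=sil("side",CORE,[s["ee_pos"][0]-.002,s["ee_pos"][1],.09],dz)>.5; yy,xx=np.nonzero(e); print("exp",dz,xx.min(),xx.max(),yy.min(),yy.max())
E
```

```text
clock: 24.2
ee_pos: [0.487, -0.0486, 0.0332]
tool_rot: [3.141, -0.001, 0.09]
contact_force: [-0.4, -0.8, -5.5]
gripper_width: 0.0549
finger_force: 65.1
[ 0.4869 -0.0486  0.0331]
core px 198 290 222 266
exp 0.014 198 261 224 270
exp 0.02 198 261 221 268
```

View pics/side7.png

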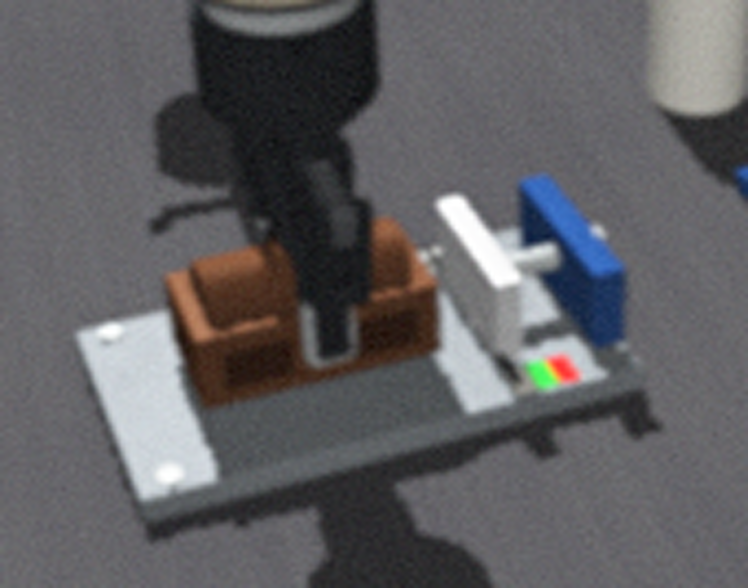

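The core is level above the bed, with its front edge at (437,300) facing the plate at (450–515,270). Lowering the last few millimetres.

```bash
python3 -m handwheel '{"xyz":[[0,0,0.1],[0,0,0.1],[0,0,0.03],[0,0,0],[0,0,0]],"angular":[[0,0,0],[0,0,0],[0,0,0],[0,0,0],[0,0,0]],"gripper":[-1,-1,-1,-1,-1]}'
python3 -m handwheel '{"xyz":[[0,0,0.04],[0,0,0],[0,0,0]],"angular":[[0,0,0],[0,0,0],[0,0,0]],"gripper":[-1,-1,-1]}'
```

```text
clock: 24.9
ee_pos: [0.4865, -0.0485, 0.0257]
tool_rot: [-3.142, 0.0, 0.09]
contact_force: [-0.5, -0.7, -4.6]
gripper_width: 0.0551
finger_force: 65.1
clock: 25.2
ee_pos: [0.4869, -0.0486, 0.025]
tool_rot: [3.141, -0.0, 0.09]
contact_force: [-1.7, 0.4, 0.5]
gripper_width: 0.0547
finger_force: 65.6
```

```bash
python3 -m handwheel '{"xyz":[[0.1,0,0],[0.1,0,0],[0.1,0,0],[0.1,0,0],[0.1,0,0],[0.05,0,0],[0,0,0],[0,0,0]],"angular":[[0,0,0],[0,0,0],[0,0,0],[0,0,0],[0,0,0],[0,0,0],[0,0,0],[0,0,0]],"gripper":[-1,-1,-1,-1,-1,-1,-1,-1]}'
python3 -m handwheel '{"xyz":[[0.1,0,0],[0.1,0,0],[0,0,0],[0,0,0]],"angular":[[0,0,0],[0,0,0],[0,0,0],[0,0,0]],"gripper":[-1,-1,-1,-1]}'
python3 -m handwheel '{"xyz":[[0.05,0,0],[0.05,0,0],[0,0,0],[0,0,0]],"angular":[[0,0,0],[0,0,0],[0,0,0],[0,0,0]],"gripper":[-1,-1,-1,-1]}'
```

```text
clock: 26.0
ee_pos: [0.5032, -0.0472, 0.025]
tool_rot: [3.141, 0.0, 0.09]
contact_force: [-5.3, -0.0, 5.2]
gripper_width: 0.0553
finger_force: 66.3
clock: 26.4
ee_pos: [0.5096, -0.0466, 0.025]
tool_rot: [3.141, -0.001, 0.09]
contact_force: [-4.3, -0.3, 5.3]
gripper_width: 0.0554
finger_force: 66.4
clock: 26.8
ee_pos: [0.5108, -0.0465, 0.025]
tool_rot: [3.142, 0.003, 0.09]
contact_force: [-7.1, -0.9, 10.0]
gripper_width: 0.0551
finger_force: 67.0
```

```bash
python3 -m handwheel '{"xyz":[[0.03,0,-0.03],[0.05,0,0],[0.05,0,0],[0.05,0,0],[0.05,0,0],[0,0,0],[0,0,0]],"angular":[[0,0,0],[0,0,0],[0,0,0],[0,0,0],[0,0,0],[0,0,0],[0,0,0]],"gripper":[-1,-1,-1,-1,-1,-1,-1]}'
python3 - <<'E'
from fit import *
s=robot.sense(); print(s["ee_pos"],s["contact_force"],s["tool_rot"])
I={n:robot.get_image(n) for n in P}
a=cv2.resize(I["side"][200:290,230:320,::-1],(400,400),interpolation=cv2.INTER_CUBIC)
b=cv2.resize(I["top"][205:265,270:350,::-1],(400,300),interpolation=cv2.INTER_CUBIC); b=cv2.copyMakeBorder(b,0,100,0,0,cv2.BORDER_CONSTANT)
cv2.imwrite("pics/both8.png",np.hstack([a,b]))
for n in P: print(n,[(round(d["conf"],2),(np.array(d["location"])*[560,420]).round(1)) for d in robot.landmark_of(n,"stop_face")[:1]])
E
```

```text
clock: 27.5
ee_pos: [0.5163, -0.0458, 0.0251]
tool_rot: [-3.141, 0.006, 0.091]
contact_force: [-8.5, -2.0, 6.7]
gripper_width: 0.055
finger_force: 66.6
[ 0.5162794  -0.04583929  0.02505062] [-8.4848337  -2.02637317  6.65329011] [-3.14126832  0.00565252  0.09063816]
side [(0.89, array([269.2, 245.6]))]
top [(0.54, array([308. , 241.8]))]
```

View pics/both8.png

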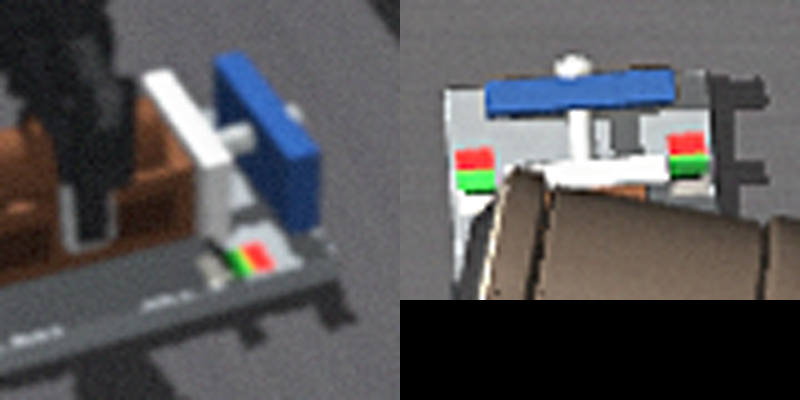

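The core bears flush on the plate. The pointer, at crop (222,245), is just short of the green band, so about 6–7 mm of travel.

```bash
python3 -m handwheel '{"xyz":[[0.04,0,-0.03],[0.05,0,0],[0.05,0,0],[0.05,0,0],[0.05,0,0],[0.03,0,0],[0,0,0],[0,0,0]],"angular":[[0,0,0],[0,0,0],[0,0,0],[0,0,0],[0,0,0],[0,0,0],[0,0,0],[0,0,0]],"gripper":[-1,-1,-1,-1,-1,-1,-1,-1]}'
python3 - <<'E'
from fit import *
I={n:robot.get_image(n) for n in P}; s=robot.sense(); print(s["ee_pos"],s["contact_force"])
a=cv2.resize(I["side"][225:275,260:310,::-1],(450,450),interpolation=cv2.INTER_CUBIC)
b=cv2.resize(I["top"][225:250,275:345,::-1],(340,120),interpolation=cv2.INTER_CUBIC); b=cv2.copyMakeBorder(b,0,330,0,0,cv2.BORDER_CONSTANT)
cv2.imwrite("pics/both9.png",np.hstack([a,b]))
# plate travel from top edge of the white plate: fit brightness of plate position, by rendered plate against white mask
f=[.507,-.0468,.09]
import itertools
for n in P:
    h=cv2.cvtColor(I[n],cv2.COLOR_RGB2HSV); w=((h[...,2]>185)&(h[...,1]<40)).astype(np.float32)
    h0=cv2.cvtColor(cv2.cvtColor(cv2.imread(f"pics/{n}0.png"),cv2.COLOR_BGR2RGB),cv2.COLOR_RGB2HSV); w0=((h0[...,2]>185)&(h0[...,1]<40)).astype(np.float32)
    sc=lambda W,t:(sil(n,[fixm(t)[2]],f)*(2*W-1)).sum()
    T=np.arange(-.006,.03,.0005); print(n,"rest",T[np.argmax([sc(w0,t) for t in T])],"now",T[np.argmax([sc(w,t) for t in T])])
    print(n,[(round(d["conf"],2),(np.array(d["location"])*[560,420]).round(1)) for d in robot.landmark_of(n,"stop_face")[:1]])
E
```

```text
clock: 28.5
ee_pos: [0.5219, -0.0453, 0.0252]
tool_rot: [-3.141, 0.011, 0.091]
contact_force: [-12.2, -3.1, 7.4]
gripper_width: 0.0551
finger_force: 66.7
[ 0.52188727 -0.0452791   0.02517019] [-12.06785675  -3.53960835   7.03967789]
side rest 0.009000000000000013 now 0.014000000000000018
side []
top rest 0.002000000000000007 now 0.02600000000000003
top [(0.49, array([307.9, 242.3]))]
```

View pics/both9.png

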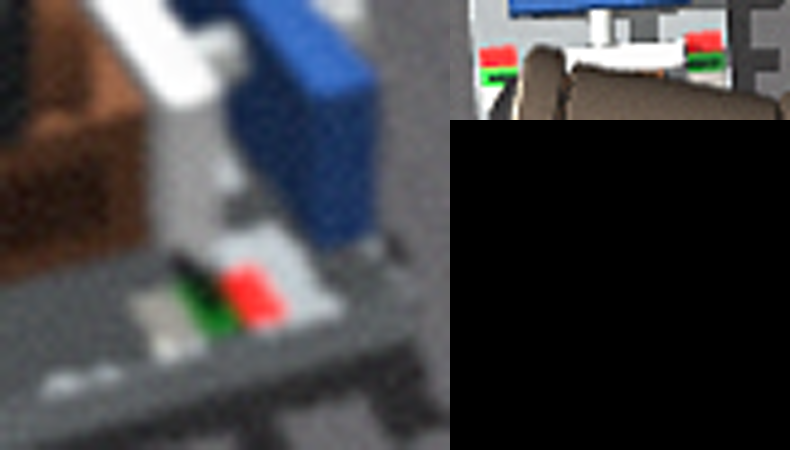

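```bash
python3 -m handwheel '{"xyz":[[0,0,0],[0,0,0],[0.03,0,0],[0.03,0,0],[0,0,0],[0,0,0],[0,0,0]],"angular":[[0,0.04,0],[0,0.04,0],[0,0,0],[0,0,0],[0,0,0],[0,0,0],[0,0,0]],"gripper":[-1,-1,-1,-1,-1,-1,-1]}'
```

```text
clock: 29.4
ee_pos: [0.5221, -0.0453, 0.025]
tool_rot: [-3.141, 0.002, 0.091]
contact_force: [-15.6, -4.3, 11.2]
gripper_width: 0.0552
finger_force: 67.2
```

```bash
python3 -m handwheel '{"xyz":[[0,0,-0.03],[0,0,-0.03],[0,0,0],[0,0,0],[0,0,0]],"angular":[[0,0,0],[0,0,0],[0,0,0],[0,0,0],[0,0,0]],"gripper":[-1,-1,-1,-1,-1]}'
```

```text
clock: 29.9
ee_pos: [0.523, -0.045, 0.0252]
tool_rot: [-3.141, -0.0, 0.091]
contact_force: [-8.1, -4.0, -3.8]
gripper_width: 0.0548
finger_force: 65.3
```

```bash
python3 -m handwheel '{"xyz":[[0.03,0,0],[0.03,0,0],[0.01,0,0.01],[0,0,0],[0,0,0]],"angular":[[0,0.01,0],[0,0,0],[0,0,0],[0,0,0],[0,0,0]],"gripper":[-1,-1,-1,-1,-1]}'
python3 - <<'E'
from fit import *
I={n:robot.get_image(n) for n in P}; s=robot.sense(); print(s["ee_pos"],s["contact_force"])
a=cv2.resize(I["side"][205:275,240:310,::-1],(560,560),interpolation=cv2.INTER_CUBIC)
cv2.imwrite("pics/side10.png",a)
E
```

```text
clock: 30.4
ee_pos: [0.5246, -0.0448, 0.0251]
tool_rot: [-3.14, -0.001, 0.091]
contact_force: [-10.1, -4.6, -1.3]
gripper_width: 0.055
finger_force: 65.7
[ 0.52465316 -0.04483906  0.02510944] [-8.99344448 -4.0828198  -1.23964507]
```

View pics/side10.png

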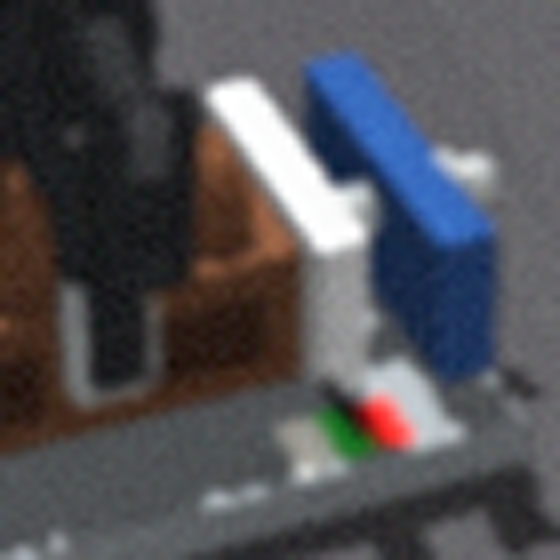

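The pointer, at about (343,393), is inside the green band, and force and TCP travel both give roughly 15 mm. I'll hold it there.

```bash
for k in 1; do python3 -m handwheel '{"xyz":[[0,0,0],[0,0,0],[0,0,0],[0,0,0],[0,0,0],[0,0,0],[0,0,0],[0,0,0],[0,0,0],[0,0,0],[0,0,0],[0,0,0]],"angular":[[0,0,0],[0,0,0],[0,0,0],[0,0,0],[0,0,0],[0,0,0],[0,0,0],[0,0,0],[0,0,0],[0,0,0],[0,0,0],[0,0,0]],"gripper":[-1,-1,-1,-1,-1,-1,-1,-1,-1,-1,-1,-1]}'; done
python3 -m handwheel '{"xyz":[[0,0,0],[0,0,0],[0,0,0],[0,0,0],[0,0,0],[0,0,0],[0,0,0],[0,0,0],[0,0,0],[0,0,0],[0,0,0],[0,0,0]],"angular":[[0,0,0],[0,0,0],[0,0,0],[0,0,0],[0,0,0],[0,0,0],[0,0,0],[0,0,0],[0,0,0],[0,0,0],[0,0,0],[0,0,0]],"gripper":[-1,-1,-1,-1,-1,-1,-1,-1,-1,-1,-1,-1]}'
python3 -m handwheel '{"xyz":[[0,0,0],[0,0,0],[0,0,0],[0,0,0],[0,0,0],[0,0,0]],"angular":[[0,0,0],[0,0,0],[0,0,0],[0,0,0],[0,0,0],[0,0,0]],"gripper":[-1,-1,-1,-1,-1,-1]}'
python3 - <<'E'
from h import *
t=robot.get_image("top"); s=robot.get_image("side")
for n in P:
  for q in("pail_crown","pail"): 
    print(n,q,[(round(d["conf"],2),(np.array(d["location"])*[560,420]).round(1)) for d in robot.landmark_of(n,q)[:1]])
print(proj("side",[[.482,.285,.199]]),proj("top",[[.482,.285,.199]]))
F=[robot.sense()["contact_force"]]; print(F)
E
```

```text
clock: 31.7
ee_pos: [0.5246, -0.0448, 0.0251]
tool_rot: [-3.14, -0.001, 0.091]
contact_force: [-9.9, -4.3, -1.3]
gripper_width: 0.0551
finger_force: 65.7
clock: 32.9
ee_pos: [0.5247, -0.0448, 0.0251]
tool_rot: [-3.14, -0.001, 0.091]
contact_force: [-10.3, -4.0, -1.4]
gripper_width: 0.055
finger_force: 65.7
clock: 33.5
ee_pos: [0.5247, -0.0448, 0.0251]
tool_rot: [-3.14, -0.001, 0.091]
contact_force: [-10.0, -4.0, -0.7]
gripper_width: 0.0548
finger_force: 65.7
side pail_crown [(0.79, array([195.9, 108.7]))]
side pail [(0.69, array([197.1, 153.9]))]
top pail_crown [(0.61, array([153.8, 284.2]))]
top pail [(0.55, array([166.1, 277.2]))]
[[194.23996923 110.3455528 ]] [[154.09448157 278.69328819]]
[array([-9.14767792, -3.41004735, -1.03977822])]
```

The core has been held steady at about 9–10 N for 3 s, and the pail is still on the hook, so I'll hand in.

```bash
python3 -c "
from cell import robot
print(robot.sign_off())"
```

```text
the job is handed in; nothing more can be done
None
```

The pail hangs by its bail on the yellow hook. The core stands flat on the bed, pressed centrally against the stop plate with the near-side pointer in the green band (about 15 mm, roughly 9 N by my estimate), held for 3 s; I handed the job in still holding it pressed.

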